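# Put four boxed specimens away in their unit trays

## Task

Put away the four clear specimen boxes that stand loose on the worktop: set each one down, without dropping it, upright and flat on the floor of the empty black unit tray of its own size in the open wooden drawer on the right - largest box in the largest tray, and so on down to the smallest. Leave the glass vial, the white card trays and the boxes already stored in the drawer at the far left where they are.

Things in the scene. Friction and masses are not known exactly. Their poses are not given: they have to be found in the camera images.
- box_largest: the largest of the four clear specimen boxes standing loose on the blue worktop: lid shut, pale base, a stone inside; 45 x 45 mm, 38 mm high (x by y by height), under 80 g. Origin: centre of its underside, z up, x and y square to its sides. Upright, any yaw. Grip two facing sides, more than 9 mm above its underside to keep the fingertips above the tray walls; 12 N holds it.
- box_second: the second largest of the four clear specimen boxes standing loose on the blue worktop: lid shut, pale base, a stone inside; 36 x 38 mm, 26 mm high (x by y by height), under 80 g. Origin: centre of its underside, z up, x and y square to its sides. Upright, any yaw. Grip two facing sides, more than 9 mm above its underside to keep the fingertips above the tray walls; 12 N holds it.
- box_third: the third largest of the four clear specimen boxes standing loose on the blue worktop: lid shut, pale base, a stone inside; 29 x 30 mm, 26 mm high (x by y by height), under 80 g. Origin: centre of its underside, z up, x and y square to its sides. Upright, any yaw. Grip two facing sides, more than 9 mm above its underside to keep the fingertips above the tray walls; 12 N holds it.
- box_smallest: the smallest of the four clear specimen boxes standing loose on the blue worktop: lid shut, pale base, a stone inside; 25 x 24 mm, 21 mm high (x by y by height), under 80 g. Origin: centre of its underside, z up, x and y square to its sides. Upright, any yaw. Grip two facing sides, more than 9 mm above its underside to keep the fingertips above the tray walls; 12 N holds it.
- tray_largest: the largest of the four empty black unit trays in the wooden drawer, 62 mm square outside, 11 mm high, fixed. Walls slope from a 58 mm square mouth to a 49.5 mm square grey floor, 2 mm above the underside. Origin: centre of its underside, z up, x and y square to its sides. Drawer walls rise 25 mm above this origin, 12 mm or more from the tray's outside; other trays 20 mm or more away.
- tray_second: the second largest of the four empty black unit trays in the wooden drawer, 55 mm square outside, 11 mm high, fixed. Walls slope from a 51 mm square mouth to a 42.5 mm square grey floor, 2 mm above the underside. Origin: centre of its underside, z up, x and y square to its sides. Drawer walls rise 25 mm above this origin, 12 mm or more from the tray's outside; other trays 20 mm or more away.
- tray_third: the third largest of the four empty black unit trays in the wooden drawer, 47 mm square outside, 11 mm high, fixed. Walls slope from a 43 mm square mouth to a 34.5 mm square grey floor, 2 mm above the underside. Origin: centre of its underside, z up, x and y square to its sides. Drawer walls rise 25 mm above this origin, 12 mm or more from the tray's outside; other trays 20 mm or more away.
- tray_smallest: the smallest of the four empty black unit trays in the wooden drawer, 41.5 mm square outside, 11 mm high, fixed. Walls slope from a 37.5 mm square mouth to a 29 mm square grey floor, 2 mm above the underside. Origin: centre of its underside, z up, x and y square to its sides. Drawer walls rise 25 mm above this origin, 12 mm or more from the tray's outside; other trays 20 mm or more away.
- glass_vial: squat stoppered glass vial standing close behind the boxes on the worktop, 36 mm in diameter, 55 mm high, fragile. Origin: centre of its underside. It stays where it is. Behind it stands a pine chest, 0.38 m high: front at x = 0.61, knobs out to 0.585, right side at y = 0.06: keep the gripper's body clear of it.
- card_tray: white open card tray of small crystals, 40 x 44 mm (x by y), 18 mm high, standing loose among the black trays in the drawer. Origin: centre of its underside. It stays where it is. A second, similar card tray, not listed, stands in the drawer's far left corner.

How it is judged:
By the outcome, as a careful person would: the job done as asked, in the order asked, and still so for the second after the job is handed in, with the robot touching nothing.
It also fails if it takes over 99 s, if anything falls off the work surface, if the arm or the gripper's body presses on something with over 40 N, if the wrist force passes 120 N, or if a joint passes its speed limit or range.

## Robot

A 6-joint arm with a two-finger parallel gripper is mounted at the origin on a cart in front of the work surface, level with it; the furniture and walls round the work are solid. World frame = base frame: x ahead of the robot, y to its left, z up, the work surface at z = 0. Lengths are in m, angles in degrees, forces in N, time in s.
With the tool pointing down it reaches from about 0.35 to 0.875 m from the base axis. Payload 4.2 kg.
Tool frame: the origin (TCP) lies on the centre line of the jaws, within the pads' length; the fingertips stand 11 mm ahead of it and the grasp point (between the pads) lies 8 mm behind it; z points along the fingers, y is the line along which they close (so a half turn about z gives the same grasp; the last joint's range is limited). The gripper opens to 87 mm and grips with 3 to 60 N. Pads are 19 mm wide; open, the fingers measure 117 mm over their backs; the gripper's body (75 mm by 190 mm) begins 51 mm behind the grasp point.
Start: joints at [83.629, 22.042, 0.453, 0, -68.411, -14.817], TCP at [0.226, 0.583, 0.234] pointing down, gripper open.
Joint ranges: [-179.83, 179.83], [-69.29, 118.12], [-61.27, 80.66], [-181.25, 117.63], [-171.15, -9.14], [-177.46, 177.46]. Speed limits (degrees/s): [159.86, 159.86, 180, 180, 180, 180].

## Interface

Orientations are given as a 3x3 rotation matrix whose columns are the frame's x, y, z axes.
In Python, from station import r gives the robot as it stands.
- The arm moves only by the tool servo_tool, never from a script. Its argument "commands" is a list that holds one entry, the list of rows, each a list of 7 numbers: the closure, from 0 (fully open) to 1 (shut), then the shift along the tool's x, y, z in mm, then the turn, a rotation vector about the tool's x, y, z in rad. In form: [[[claw, x, y, z, ax, ay, az], ...]]. A call has exactly 5 rows; each row is the pose to reach, as a shift and turn from the pose commanded when the call began, along the tool's axes at that moment; what a row does not reach only later rows make up. A row lasts 1/10 s, in which the tool goes at most 50 mm and 8.59 degrees, less where a joint would pass 70% of its speed; a pose out of reach is approached as far as the arm can. A call with a gripper value outside its range is refused whole. The fingers move at their own pace and stop on an object; the grip force is fixed at half the most. Time passes only in rows, so rows that repeat a pose let the fingers close, or fill a call up. It gives the time, the measured TCP pose, the force, the opening and the grip force at its end, in the units of the state.
- r.sense(): the state, without advancing time (a new reading comes with each control period).
- r.capture(name): name is "side" or "top" or "wrist"; returns a dict with "pixels" (384x512x3 uint8, red, green, blue), "camera_matrix" (3x3 intrinsics, pixels), "R" (3x3) and "t" (3): a world point X has camera coordinates R X + t. Camera axes: x right, y down, z forward; pixel columns grow to the right and rows downward; lengths in m; the calibration is good to about 2 mm. A picture is of the moment at which its call begins. There is no depth.
- r.finish_job(): hands the job in; it is judged then, once.
The state is a dict: "time_s": time; "joints": joint angles; "joint_velocities": joint speeds; "effort": joint torques, N m; "tcp_pos": TCP position; "ee_rot": TCP orientation; "wrist_force": force on the tool from outside, world axes, zero at the start; "moment": the same for the moment, N m; "gripper_width": opening from 0.0 (shut) to 1.0 (fully open); "gripper_force": force on a finger pad.
Only numpy, scipy, OpenCV 4.12 (cv2) and the standard library are available. Lean on these libraries where they do the work, as an engineer would, in place of code of your own. Each camera call takes 0.05 s, during which the arm holds its last target. There are 200 camera calls.

## Working session

There is one attempt and no reset: what is moved stays moved. The work goes in short steps, Python scripts to look and compute and a tool call to move; the robot and the scene stay as the last step left them, time stands still between calls to the robot, and variables do not carry over. Pictures are saved under pics/ and viewed, at most 14 in all, crops included, and the job is handed in when it is done.

Besides the shell and the picture viewer there is one more tool, called after "Emit:" as name(argument=value, ...), one argument or row to a line, values as JSON. servo_tool: Moves the arm, as the interface text tells. Its arguments: {"type":"object","properties":{"commands":{"type":"array","items":{"type":"array","items":{"type":"array","items":{"type":"number"}}}}},"required":["commands"]}

```bash
mkdir -p pics; ls
python3 - <<'E'
from station import r
import cv2,numpy as np
s=r.sense();print(s['time_s'],s['tcp_pos'],np.round(s['ee_rot'],3),s['gripper_width'])
for n in ("side","top","wrist"):
    c=r.capture(n);cv2.imwrite(f"pics/{n}0.png",c["pixels"][:,:,::-1])
    np.savez(f"{n}0.npz",**c)
    print(n,np.round(c["camera_matrix"],1).tolist(),np.round(c["R"],3).tolist(),np.round(c["t"],3))
a=[cv2.imread(f"pics/{n}0.png") for n in("top","side")]
cv2.imwrite("pics/a.png",cv2.resize(a[0],(800,600),interpolation=cv2.INTER_CUBIC))
E
```

```text
pics
0.0 [0.22564882 0.58221224 0.23246452] [[ 0.932 -0.362 -0.001]
 [-0.362 -0.932 -0.002]
 [ 0.     0.002 -1.   ]] 0.9979168924925559
side [[387.7, 0.0, 256.2], [0.0, 387.7, 192.6], [0.0, 0.0, 1.0]] [[0.983, -0.183, -0.012], [-0.116, -0.57, -0.814], [0.142, 0.801, -0.581]] [-0.489  0.133  1.093]
top [[492.8, 0.0, 260.4], [0.0, 492.8, 192.4], [0.0, 0.0, 1.0]] [[-0.026, -1.0, 0.007], [-0.986, 0.025, -0.166], [0.166, -0.011, -0.986]] [0.058 0.515 1.205]
wrist [[303.0, 0.0, 253.1], [0.0, 303.0, 196.7], [0.0, 0.0, 1.0]] [[-0.362, -0.932, 0.002], [-0.893, 0.347, 0.286], [-0.268, 0.102, -0.958]] [ 0.624 -0.035  0.393]
```

View pics/a.png

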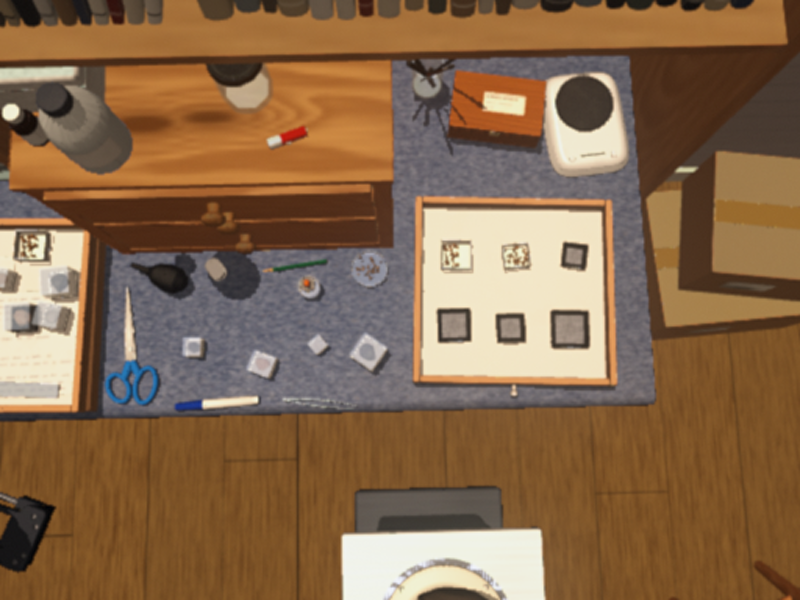

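View pics/side0.png

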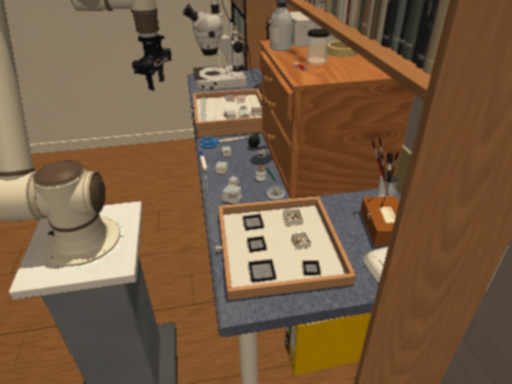

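View pics/wrist0.png

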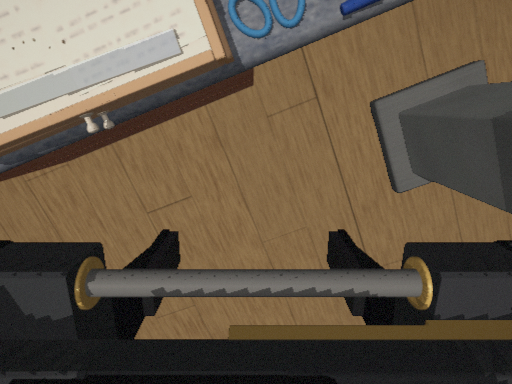

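The top view (800 px scale) shows the loose boxes at (369,352) largest, (262,364) second, (193,348) third and (318,345) smallest. The empty trays are at (570,329) largest, (454,325) second, (511,328) third and (574,256) smallest. The wrist view shows only the floor and the left drawer.

```bash
cat > h.py <<'E'
import numpy as np,cv2
from station import r
def ray(c,uv,z):
    R,t,K=c["R"],c["t"],c["camera_matrix"]
    o=-R.T@t; d=R.T@np.linalg.solve(K,[uv[0],uv[1],1.]); return (o+d*(z-o[2])/d[2])
def proj(c,X):
    p=c["camera_matrix"]@(c["R"]@np.asarray(X,float)+c["t"]); return p[:2]/p[2]
def warp(c,z,x0,x1,y0,y1,s):
    """rectify plane z: s px per m; column grows with -y, row grows with -x"""
    w=[(x1,y1),(x1,y0),(x0,y0),(x0,y1)]
    src=np.float32([proj(c,(x,y,z)) for x,y in w]); W,H=int((y1-y0)*s),int((x1-x0)*s)
    M=cv2.getPerspectiveTransform(src,np.float32([(0,0),(W,0),(W,H),(0,H)]))
    return cv2.warpPerspective(c["pixels"][:,:,::-1].copy(),M,(W,H),flags=cv2.INTER_CUBIC)
def goto(x,y,z,yaw=None):
    """shift (mm) in tool axes and turn about tool z (rad) to reach TCP x,y,z, tool-x yaw in deg (pointing down)"""
    s=r.sense();R=s["ee_rot"];d=R.T@(np.array([x,y,z])-s["tcp_pos"])*1000
    if yaw is None: return d,0,s
    a=np.radians(yaw);T=np.array([[np.cos(a),np.sin(a),0],[np.sin(a),-np.cos(a),0],[0,0,-1]])
    rv=cv2.Rodrigues(R.T@T)[0].ravel(); return d,rv,s
E
python3 - <<'E'
from h import *
c=dict(np.load("top0.npz")); w=dict(np.load("wrist0.npz")); s=r.sense()
o=-w["R"].T@w["t"]; print("cam in tool",s["ee_rot"].T@(o-s["tcp_pos"]),"axis in tool",s["ee_rot"].T@w["R"][2])
print("top cam",-c["R"].T@c["t"])
hsv=cv2.cvtColor(c["pixels"],cv2.COLOR_RGB2HSV)
m=((hsv[...,2]>115)).astype(np.uint8)*255; m[:205]=0;m[250:]=0;m[:,:105]=0;m[:,255:]=0
for k in cv2.findContours(m,0,2)[0]:
    if cv2.contourArea(k)>25:
        (u,v),wh,a=cv2.minAreaRect(k);print("box",np.round([u,v,*wh,a],1),np.round(ray(c,(u,v),.025)[:2],3))
d=(hsv[...,2]<150).astype(np.uint8)*255; d[:150]=0;d[240:]=0;d[:,:272]=0;d[:,386:]=0
for k in cv2.findContours(d,0,2)[0]:
    if cv2.contourArea(k)>100:
        (u,v),wh,a=cv2.minAreaRect(k);q=cv2.boxPoints(((u,v),wh,a));P=np.array([ray(c,x,.015)[:2] for x in q])
        print("tray",np.round([u,v,*wh,a],1),P.mean(0).round(4),"side",np.linalg.norm(P[1]-P[0]).round(4),np.linalg.norm(P[2]-P[1]).round(4))
E
```

```text
cam in tool [ 0.07952093  0.00032588 -0.1519266 ] axis in tool [-2.86484267e-01  4.97714059e-04  9.58084817e-01]
top cam [0.30869673 0.05831272 1.27386936]
box [179.5 227.   44.  149.   90. ] [0.435 0.252]
tray [326. 210.  18.  18.  90.] [ 0.4707 -0.1237] side 0.0466 0.0468
tray [364. 210.  24.  24.  90.] [ 0.4683 -0.2218] side 0.0622 0.0625
tray [290.5 207.5  21.   21.   90. ] [ 0.4795 -0.0324] side 0.0544 0.0546
tray [367.1 163.4  16.   16.1   7.1] [ 0.591  -0.2375] side 0.0435 0.0419
```

Emit:
servo_tool(
  commands=[
    [[0,36,31,0,0,0,-0.08],[0,72,62,0,0,0,-0.16],[0,108,94,0,0,0,-0.24],[0,144,126,0,0,0,-0.31],[0,180,157,0,0,0,-0.37]],
  ],
)

```text
time_s: 0.65
tcp_pos: [0.3373, 0.3693, 0.2334]
ee_rot: [[1.0, 0.003, -0.0], [0.003, -1.0, -0.0], [-0.0, 0.0, -1.0]]
wrist_force: [1.0, 1.1, -0.2]
gripper_width: 0.998
gripper_force: 0.0
```

Emit:
servo_tool(
  commands=[
    [[0,10,40,0,0,0,0],[0,20,80,0,0,0,0],[0,30,120,0,0,0,0],[0,30,120,0,0,0,0],[0,30,120,0,0,0,0]],
  ],
)

```text
time_s: 1.15
tcp_pos: [0.3672, 0.2505, 0.2337]
ee_rot: [[1.0, -0.002, 0.0], [-0.002, -1.0, 0.0], [0.0, -0.0, -1.0]]
wrist_force: [-0.1, 0.8, 0.4]
gripper_width: 1.002
gripper_force: 0.0
```

Run:
```python
from h import *
c=r.capture("wrist");np.savez("w1.npz",**c);s=r.sense();print(s["tcp_pos"],s["joints"])
cv2.imwrite("pics/w1.png",cv2.resize(c["pixels"][:,:,::-1],(800,600),interpolation=cv2.INTER_CUBIC))
```

```text
[0.36712529 0.25138046 0.23367128] [ 5.54484222e+01  4.16222730e+00 -2.33548487e+01  7.72347551e-05
 -6.24497136e+01  3.45351450e+01]
```

View pics/w1.png

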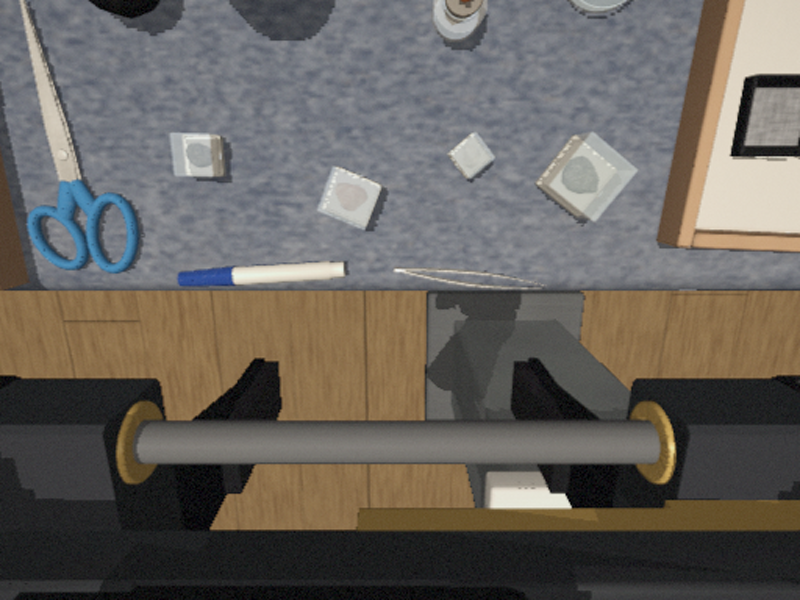

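The wrist view (800 px scale) shows all four boxes clearly: third at (199,155), second at (350,198), smallest at (471,156), largest at (587,177). The vial is at (462,12). Next I measure the boxes' silhouettes in this view.

```bash
cat >> h.py <<'E'
def boxes(c,hs,thr=22,vmin=135):
    """low-saturation bright blobs nearest the given world points"""
    hsv=cv2.cvtColor(c["pixels"],cv2.COLOR_RGB2HSV).astype(int)
    b=c["pixels"].astype(int); blue=b[...,2]-b[...,0]
    m=((blue<thr)&(hsv[...,2]>vmin)).astype(np.uint8)*255
    m=cv2.morphologyEx(m,cv2.MORPH_CLOSE,np.ones((5,5)));m=cv2.morphologyEx(m,cv2.MORPH_OPEN,np.ones((3,3)))
    ks=[k for k in cv2.findContours(m,0,2)[0] if cv2.contourArea(k)>60]
    out=[]
    for (u,v),h in hs:
        k=max(ks,key=lambda k:cv2.pointPolygonTest(k,(float(u),float(v)),True))
        P=np.array([ray(c,p[0],h)[:2] for p in k],np.float32)*1000
        (cx,cy),wh,a=cv2.minAreaRect(P); out.append((cx,cy,*wh,a))
    return np.round(out,1),m
E
python3 - <<'E'
from h import *
c=dict(np.load("w1.npz"))
px=[((587/1.5625,177/1.5625),.038),((350/1.5625,198/1.5625),.026),((199/1.5625,155/1.5625),.026),((471/1.5625,156/1.5625),.021)]
for u,h in px:
  u=np.array(u).astype(int);print(c["pixels"][u[1]-2,u[0]-2])
print(c["pixels"][120:130:5,280:340:12].reshape(-1,3).tolist())
o,m=boxes(c,px);print(o); print("cam",-c["R"].T@c["t"])
cv2.imwrite("pics/m1.png",m[40:200])
E
```

```text
[163 167 158]
[193 187 181]
[170 172 170]
[197 198 192]
[[131, 134, 138], [123, 127, 133], [115, 117, 126], [129, 131, 137], [111, 116, 124], [112, 117, 125], [133, 135, 139], [112, 118, 126], [121, 125, 132], [130, 133, 138]]
[[369.3 265.8 255.4 621.3  11.9]
 [366.6 266.3 264.2 642.7  11.9]
 [423.7 409.2  69.6 129.4  84.1]
 [365.5 266.6 267.9 651.6  11.9]]
cam [0.44649979 0.24984365 0.38579281]
```

View pics/m1.png

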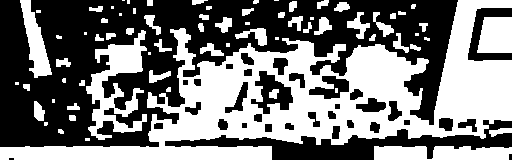

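The mask merges the boxes with the cloth, so the threshold is too loose. I tighten it after blurring.

Run:
```python
import re
t=open("h.py").read()
t=t.replace("thr=22,vmin=135","thr=2,vmin=135").replace('hsv=cv2.cvtColor(c["pixels"],cv2.COLOR_RGB2HSV).astype(int)\n    b=c["pixels"].astype(int);','f=cv2.medianBlur(c["pixels"],5);hsv=cv2.cvtColor(f,cv2.COLOR_RGB2HSV).astype(int)\n    b=f.astype(int);')
open("h.py","w").write(t)
from h import *
c=dict(np.load("w1.npz"))
px=[((376,113),.038),((224,127),.026),((127,99),.026),((301.5,100),.021)]
for th,v in((2,135),(1,140),(4,145)):
  o,m=boxes(c,px,th,v);print(o)
for u,h in px: print(ray(c,u,h).round(4))
cv2.imwrite("pics/m2.png",np.hstack([m[40:200]]))
```

```text
[[439.1 115.8  52.6  49.8  54.2]
 [424.7 283.   36.   34.4  68.1]
 [454.3 390.3  27.5  28.   89.9]
 [454.7 195.5  23.9  25.5  40.5]]
[[439.9 115.9  52.9  45.7  57. ]
 [424.7 283.   35.7  34.4  67.6]
 [454.3 390.9  26.4  28.   89.9]
 [454.  196.2  23.6  23.4  41.1]]
[[439.6 114.8  53.2  48.4  54.2]
 [423.4 284.   36.7  37.6  67.6]
 [454.4 391.8  25.3  28.9  87.5]
 [454.3 195.2  24.3  25.2  38.5]]
[0.439 0.114 0.038]
[0.4234 0.2837 0.026 ]
[0.4545 0.3925 0.026 ]
[0.4531 0.1944 0.021 ]
```

View pics/m2.png

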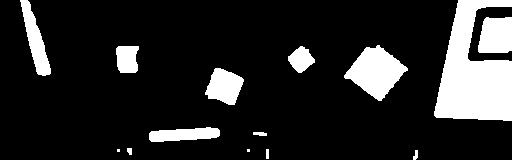

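The blobs are now cleanly separated (crop pixels): largest (377,72), second (225,86), third (127,59), smallest (301,60). Next is a close look at the largest box from directly above.

Emit:
servo_tool(
  commands=[
    [[0,-2,45,25,0,0,0],[0,-4,90,50,0,0,0],[0,-6,136,75,0,0,0],[0,-6,136,75,0,0,0],[0,-6,136,75,0,0,0]],
  ],
)

```text
time_s: 1.7
tcp_pos: [0.361, 0.1152, 0.1581]
ee_rot: [[1.0, -0.0, -0.001], [-0.0, -1.0, -0.001], [-0.001, 0.001, -1.0]]
wrist_force: [-0.1, -0.7, 0.8]
gripper_width: 0.997
gripper_force: 0.0
```

Run:
```python
from h import *
c=r.capture("wrist");np.savez("w2.npz",**c);s=r.sense();print(s["tcp_pos"],"cam",-c["R"].T@c["t"])
u=proj(c,(.44,.115,.038));us=proj(c,(.4543,.1955,.021));print(u,us)
for th,v in((2,135),(4,145)):
  o,m=boxes(c,[(u,.038),(us,.021)],th,v);print(o)
a=c["pixels"][20:240,:,::-1].copy();b=cv2.cvtColor(m[20:240],cv2.COLOR_GRAY2BGR)
cv2.imwrite("pics/w2.png",np.vstack([a,b]))
```

```text
[0.36184853 0.1163825  0.15891168] cam [0.44046035 0.11477937 0.31009059]
[252.45186295 106.33199819] [163.05162574  89.74555622]
[[436.6 110.9  41.8  43.5  53.9]
 [453.6 191.3  20.9  23.4  42.7]]
[[438.1 110.1  41.9  45.2  53.5]
 [453.7 191.7  20.6  23.5  41.7]]
```

View pics/w2.png

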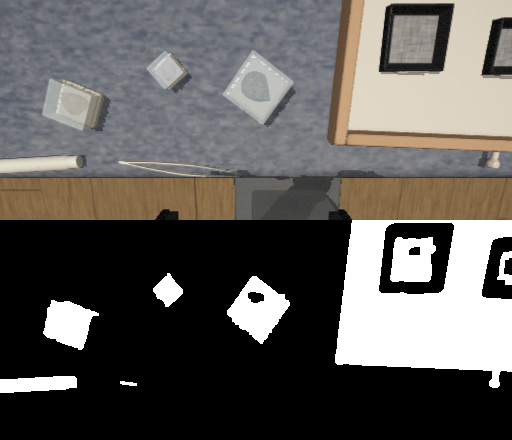

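The near view (crop rows offset 20) shows the largest box's lid corners at about (222,91), (255,50), (294,84), (264,125). The mask misses its upper edges, so I use the corners, refined locally.

```bash
cat >> h.py <<'E'
def quad(c,cs,h):
    """refine 4 approx corners by fitting lines through strongest gradient along each side; centre mm, side lengths, angle"""
    g=cv2.GaussianBlur(cv2.cvtColor(c["pixels"],cv2.COLOR_RGB2GRAY),(0,0),1).astype(np.float32)
    cs=np.array(cs,float);L=[]
    for i in range(4):
        a,b=cs[i],cs[(i+1)%4];n=np.array([-(b-a)[1],(b-a)[0]])/np.linalg.norm(b-a);pts=[]
        if n@(cs.mean(0)-a)>0:n=-n
        k=np.arange(-4,4.1,.5)
        for f in np.linspace(.15,.85,25):
            q=a+f*(b-a)+k[:,None]*n
            p=cv2.remap(g,q[:,0].astype(np.float32),q[:,1].astype(np.float32),cv2.INTER_LINEAR).ravel()
            j=np.argmax(np.abs(np.gradient(p))); pts.append(q[j])
        vx,vy,x,y=cv2.fitLine(np.float32(pts),cv2.DIST_HUBER,0,.5,.01).ravel(); L.append(np.cross([x,y,1],[x+vx,y+vy,1]))
    P=[np.cross(L[i-1],L[i]) for i in range(4)];P=np.array([p[:2]/p[2] for p in P])
    W=np.array([ray(c,p,h)[:2] for p in P])*1000
    d=np.roll(W,-1,0)-W;return P.round(1).tolist(),W.mean(0).round(1),np.linalg.norm(d,axis=1).round(1),np.degrees(np.arctan2(d[:,1],d[:,0])).round(1)
E
python3 - <<'E'
from h import *
c=dict(np.load("w2.npz"))
print(*quad(c,[(222,111),(255,70),(294,104),(264,145)],.038))
print(*quad(c,[(147,91),(165,71),(188,88),(171,111)],.021))
E
```

```text
[[221.9, 114.4], [252.4, 69.1], [294.0, 101.5], [262.5, 144.5]] [438.6 110.5] [45.  43.9 45.3 43.9] [ -36.  -125.9  143.9   53.8]
[[145.2, 88.2], [164.7, 69.4], [183.6, 91.5], [165.2, 110.0]] [454.1 194. ] [24.5 24.1 24.  25. ] [ -50.3 -140.1  131.9   41.1]
```

Emit:
servo_tool(
  commands=[
    [[0,16,1,8,0,0,0.126],[0,32,2,26,0,0,0.252],[0,48,3,44,0,0,0.378],[0,64,4,62,0,0,0.504],[0,77,5,80,0,0,0.63]],
  ],
)

```text
time_s: 2.25
tcp_pos: [0.4406, 0.113, 0.0786]
ee_rot: [[0.807, -0.591, 0.003], [-0.591, -0.807, 0.002], [0.002, -0.003, -1.0]]
wrist_force: [0.4, 0.7, 0.6]
gripper_width: 0.994
gripper_force: 0.0
```

Run:
```python
from h import *
print(goto(.4386,.1105,.024,-36))
```

```text
(array([-0.23169612,  3.40696279, 54.57213348]), array([-0.00314305, -0.00153858, -0.0037944 ]), {'time_s': 2.25, 'joints': array([ 34.9698658 ,  16.45579924, -34.67121916,   0.03999853,
       -38.67404992,  18.7815467 ]), 'joint_velocities': array([-11.3134616 ,  27.5833801 ,   4.20282779,  -0.15918363,
        23.1100577 , -60.22186573]), 'effort': array([  0.48533902, -29.80000913,  12.35080361,   2.79296681,
        -0.21413555,   0.71436994]), 'tcp_pos': array([0.440631  , 0.11302267, 0.07858287]), 'ee_rot': array([[ 0.80677851, -0.59084588,  0.00309527],
       [-0.590852  , -0.80677831,  0.00163256],
       [ 0.00153261, -0.00314596, -0.99999388]]), 'wrist_force': array([0.42637958, 0.73751824, 0.61264178]), 'moment': array([ 0.03825936,  0.02662735, -0.03782812]), 'gripper_force': 0.0, 'gripper_width': 0.9942007224515746})
```

Emit:
servo_tool(
  commands=[
    [[0,0,3,15,0,0,0],[0,0,3,35,0,0,0],[0,0,3,54,0,0,0],[0,0,3,54,0,0,0],[0,0,3,54,0,0,0]],
  ],
)

```text
time_s: 2.75
tcp_pos: [0.4374, 0.1096, 0.0249]
ee_rot: [[0.809, -0.587, 0.001], [-0.587, -0.809, 0.0], [0.001, -0.001, -1.0]]
wrist_force: [0.9, -0.5, -0.4]
gripper_width: 0.998
gripper_force: 0.0
```

Emit:
servo_tool(
  commands=[
    [[0.3,0,0,0,0,0,0],[0.4,0,0,0,0,0,0],[0.5,0,0,0,0,0,0],[0.7,0,0,0,0,0,0],[1,0,0,0,0,0,0]],
  ],
)

```text
time_s: 3.25
tcp_pos: [0.4363, 0.1079, 0.0248]
ee_rot: [[0.808, -0.589, 0.001], [-0.589, -0.808, 0.0], [0.0, -0.001, -1.0]]
wrist_force: [0.5, 0.1, -0.4]
gripper_width: 0.636
gripper_force: 0.0
```

Emit:
servo_tool(
  commands=[
    [[1,0,0,0,0,0,0],[1,0,0,0,0,0,0],[1,0,0,0,0,0,0],[1,0,0,0,0,0,0],[1,0,0,-5,0,0,0]],
  ],
)

```text
time_s: 3.75
tcp_pos: [0.4355, 0.1074, 0.0291]
ee_rot: [[0.808, -0.589, -0.002], [-0.589, -0.808, -0.001], [-0.001, 0.002, -1.0]]
wrist_force: [0.2, -0.2, -0.3]
gripper_width: 0.501
gripper_force: 30.0
```

Emit:
servo_tool(
  commands=[
    [[1,0,0,-40,0,0,-0.1],[1,16,30,-70,0,0,-0.23],[1,36,68,-95,0,0,-0.37],[1,58,108,-115,0,0,-0.5],[1,80,150,-130,0,0,-0.63]],
  ],
)

```text
time_s: 4.25
tcp_pos: [0.4136, -0.0531, 0.1582]
ee_rot: [[1.0, -0.009, 0.002], [-0.009, -1.0, 0.0], [0.002, -0.0, -1.0]]
wrist_force: [1.4, -0.2, -0.3]
gripper_width: 0.504
gripper_force: 30.0
```

Emit:
servo_tool(
  commands=[
    [[1,-8,40,0,0,0,0],[1,-17,80,0,0,0,0],[1,-26,117,0,0,0,0],[1,-26,117,0,0,0,0],[1,-26,117,0,0,0,0]],
  ],
)

```text
time_s: 4.75
tcp_pos: [0.3855, -0.1689, 0.1565]
ee_rot: [[1.0, -0.018, -0.001], [-0.018, -1.0, 0.0], [-0.001, -0.0, -1.0]]
wrist_force: [0.8, -0.0, -0.6]
gripper_width: 0.502
gripper_force: 30.0
```

Run:
```python
from h import *
c=r.capture("wrist");np.savez("w3.npz",**c);s=r.sense();print(s["tcp_pos"],"cam",-c["R"].T@c["t"])
cv2.imwrite("pics/w3.png",c["pixels"][:,:,::-1])
```

```text
[ 0.38594426 -0.16828584  0.15658882] cam [ 0.46501153 -0.17091382  0.30851739]
```

View pics/w3.png

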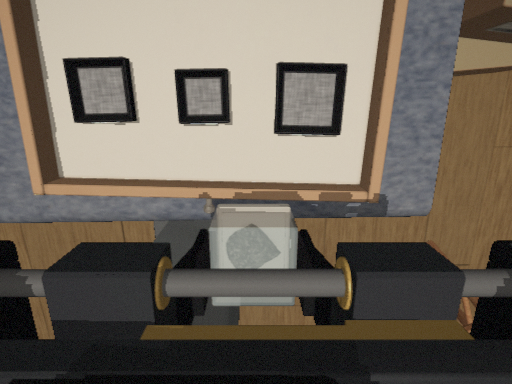

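The wrist view shows the second tray at about (65,58)–(135,122), the third at (176,69)–(229,124) and the largest at (276,63)–(345,135). The held box is upright between the fingers at (253,255).

Run:
```python
from h import *
c=dict(np.load("w3.npz"))
T={"L62":[(276,64),(345,64),(341,135),(276,133)],"S55":[(66,59),(131,58),(135,121),(74,122)],"T47":[(176,70),(228,69),(229,123),(180,123)]}
for k,q in T.items():
    for h in(.012,.017,.022,.03): print(k,h,*quad(c,q,h))
g=cv2.cvtColor(c["pixels"],cv2.COLOR_RGB2GRAY);print(g[98,268:352].tolist());print(g[55:142,310].tolist())
t=dict(np.load("top0.npz"));sd=dict(np.load("side0.npz"))
im=cv2.resize(sd["pixels"][190:300,210:360,::-1],None,fx=5,fy=5,interpolation=cv2.INTER_CUBIC);cv2.imwrite("pics/s5.png",im)
```

```text
L62 0.012 [[276.2, 62.0], [347.3, 62.9], [339.6, 135.4], [273.9, 132.7]] [ 469.7 -223.3] [64.2 64.3 63.4 62.6] [-91.7 177.4  86.7  -1.9]
L62 0.017 [[276.2, 62.0], [347.3, 62.9], [339.6, 135.4], [273.9, 132.7]] [ 469.7 -222.4] [63.1 63.3 62.4 61.5] [-91.7 177.4  86.7  -1.9]
L62 0.022 [[276.2, 62.0], [347.3, 62.9], [339.6, 135.4], [273.9, 132.7]] [ 469.6 -221.5] [62.  62.2 61.3 60.5] [-91.7 177.4  86.7  -1.9]
L62 0.03 [[276.2, 62.0], [347.3, 62.9], [339.6, 135.4], [273.9, 132.7]] [ 469.5 -220.1] [60.3 60.4 59.6 58.8] [-91.7 177.4  86.7  -1.9]
S55 0.012 [[62.0, 57.6], [128.1, 56.5], [136.9, 120.8], [74.2, 122.6]] [481.3 -30. ] [59.5 56.  59.9 56.8] [ -90.2 -179.3   90.6    0.3]
S55 0.017 [[62.0, 57.6], [128.1, 56.5], [136.9, 120.8], [74.2, 122.6]] [481.  -32.4] [58.4 55.  58.9 55.8] [ -90.2 -179.3   90.6    0.3]
S55 0.022 [[62.0, 57.6], [128.1, 56.5], [136.9, 120.8], [74.2, 122.6]] [480.7 -34.8] [57.4 54.1 57.9 54.9] [ -90.2 -179.3   90.6    0.3]
S55 0.03 [[62.0, 57.6], [128.1, 56.5], [136.9, 120.8], [74.2, 122.6]] [480.3 -38.6] [55.8 52.6 56.2 53.3] [ -90.2 -179.3   90.6    0.3]
T47 0.
[... 741 characters left out ...]
4, 146, 142, 143, 144, 143, 142, 140, 139, 141, 141, 135, 130, 131, 132, 148, 150, 146, 141, 138, 141, 140, 139, 135, 135, 138, 135, 137, 133, 137, 138, 137, 133, 130, 131, 131, 139, 138, 136, 138, 120, 34, 31, 15, 23, 17, 16, 22, 16, 51, 72, 155, 203, 203, 202, 203, 203, 201, 202]
[201, 202, 201, 202, 201, 203, 201, 142, 66, 25, 18, 15, 15, 15, 18, 12, 33, 44, 111, 135, 132, 136, 132, 130, 140, 135, 135, 132, 130, 129, 131, 134, 131, 134, 132, 128, 131, 129, 135, 136, 135, 134, 135, 146, 146, 144, 139, 138, 132, 129, 140, 142, 139, 136, 134, 127, 136, 143, 137, 147, 150, 145, 137, 139, 149, 153, 151, 152, 146, 147, 106, 54, 31, 26, 27, 22, 31, 28, 32, 133, 134, 130, 196, 203, 204, 204, 204]
```

View pics/s5.png

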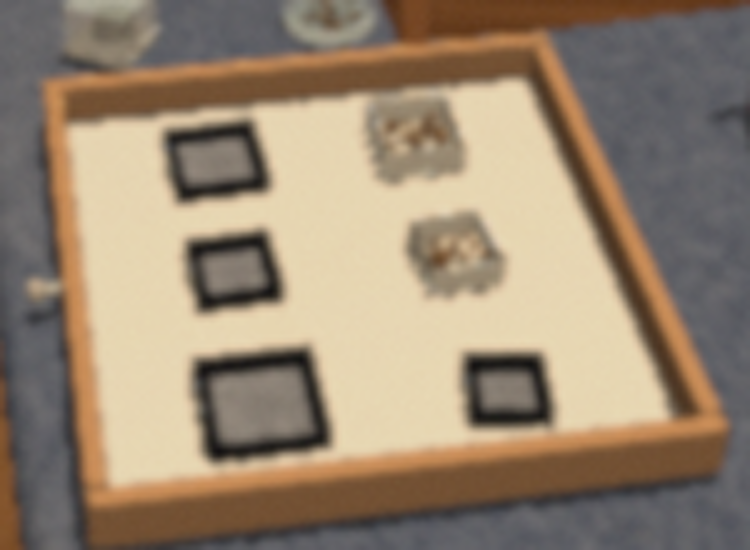

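The side view shows all four empty trays flat on the drawer floor with plenty of clearance. The grey floors give the best centres, so I measure those.

```bash
cat >> h.py <<'E'
def floor(c,uv,h=.010):
    g=cv2.cvtColor(c["pixels"],cv2.COLOR_RGB2GRAY)
    m=cv2.inRange(g,85,178); n,l,st,ce=cv2.connectedComponentsWithStats(cv2.morphologyEx(m,cv2.MORPH_OPEN,np.ones((3,3))),connectivity=4)
    k=l[int(uv[1]),int(uv[0])]; ct=max(cv2.findContours((l==k).astype(np.uint8),0,2)[0],key=cv2.contourArea)
    P=np.float32([ray(c,p[0],h)[:2]*1000 for p in ct]); return np.round(np.hstack(cv2.minAreaRect(P)),1),P.mean(0)
E
python3 - <<'E'
from h import *
c=dict(np.load("w3.npz"))
for n,uv in(("L",(310,100)),("T",(203,97)),("S",(105,91))): print(n,*floor(c,uv))
print(goto(.4697,-.2222,.035,-2)[:2])
E
```

```text
L [ 469.8 -222.6   47.4   46.7   88. ] [ 468.93787 -227.75227]
T [ 474.2 -124.5   32.5   32.1   89.9] [ 476.9547  -125.23094]
S [ 4.81e+02 -3.08e+01  3.99e+01  4.01e+01  3.00e-01] [479.07565  -27.491695]
(array([ 84.68062428,  52.58053296, 121.53222527]), array([-0.00022796,  0.00052614,  0.01872927]))
```

Emit:
servo_tool(
  commands=[
    [[1,28,18,10,0,0,0.02],[1,56,36,30,0,0,0.02],[1,84,53,50,0,0,0.02],[1,84,53,75,0,0,0.02],[1,84,53,90,0,0,0.02]],
  ],
)

```text
time_s: 5.3
tcp_pos: [0.4697, -0.2213, 0.0644]
ee_rot: [[0.999, -0.034, -0.003], [-0.034, -0.999, 0.001], [-0.003, -0.001, -1.0]]
wrist_force: [0.6, -0.1, -0.3]
gripper_width: 0.5
gripper_force: 30.0
```

Run:
```python
from h import *
print(goto(.4698,-.2226,.036,-2)[:2])
```

```text
(array([ 0.24847999,  1.33561828, 28.35680706]), array([-0.0007948 ,  0.00331495,  0.00093678]))
```

Emit:
servo_tool(
  commands=[
    [[1,0,1,10,0,0,0],[1,0,1,20,0,0,0],[1,0,1,25,0,0,0],[1,0,1,27,0,0,0],[1,0,1,27,0,0,0]],
  ],
)

```text
time_s: 5.8
tcp_pos: [0.4698, -0.2235, 0.04]
ee_rot: [[0.999, -0.035, 0.001], [-0.035, -0.999, -0.0], [0.001, 0.0, -1.0]]
wrist_force: [-0.6, 0.8, -0.9]
gripper_width: 0.502
gripper_force: 30.0
```

Emit:
servo_tool(
  commands=[
    [[1,0,0,0.5,0,0,0],[1,0,0,1,0,0,0],[1,0,0,1.5,0,0,0],[1,0,0,2,0,0,0],[1,0,0,2,0,0,0]],
  ],
)

```text
time_s: 6.3
tcp_pos: [0.4695, -0.2236, 0.0377]
ee_rot: [[0.999, -0.035, 0.0], [-0.035, -0.999, 0.0], [0.0, -0.0, -1.0]]
wrist_force: [0.1, 0.0, -0.2]
gripper_width: 0.506
gripper_force: 30.0
```

Emit:
servo_tool(
  commands=[
    [[1,0,0,0.5,0,0,0],[1,0,0,1,0,0,0],[1,0,0,1.5,0,0,0],[1,0,0,2,0,0,0],[1,0,0,2,0,0,0]],
  ],
)

```text
time_s: 6.8
tcp_pos: [0.4694, -0.2236, 0.0356]
ee_rot: [[0.999, -0.035, -0.0], [-0.035, -0.999, 0.0], [-0.0, -0.0, -1.0]]
wrist_force: [-0.3, -0.1, -0.3]
gripper_width: 0.504
gripper_force: 30.0
```

Emit:
servo_tool(
  commands=[
    [[1,0,0,0.4,0,0,0],[1,0,0,0.7,0,0,0],[1,0,0,1,0,0,0],[1,0,0,1,0,0,0],[1,0,0,1,0,0,0]],
  ],
)

```text
time_s: 7.3
tcp_pos: [0.4695, -0.2236, 0.0347]
ee_rot: [[0.999, -0.035, -0.0], [-0.035, -0.999, -0.0], [-0.0, 0.0, -1.0]]
wrist_force: [0.4, 0.6, -1.3]
gripper_width: 0.502
gripper_force: 30.0
```

Emit:
servo_tool(
  commands=[
    [[1,0,0,0.4,0,0,0],[1,0,0,0.7,0,0,0],[1,0,0,1,0,0,0],[1,0,0,1,0,0,0],[1,0,0,1,0,0,0]],
  ],
)

```text
time_s: 7.8
tcp_pos: [0.4695, -0.2236, 0.0338]
ee_rot: [[0.999, -0.035, 0.0], [-0.035, -0.999, -0.0], [0.0, 0.0, -1.0]]
wrist_force: [-0.7, 0.1, 1.1]
gripper_width: 0.502
gripper_force: 30.0
```

Emit:
servo_tool(
  commands=[
    [[1,0,0,0.4,0,0,0],[1,0,0,0.7,0,0,0],[1,0,0,1,0,0,0],[1,0,0,1,0,0,0],[1,0,0,1,0,0,0]],
  ],
)

```text
time_s: 8.3
tcp_pos: [0.4695, -0.2236, 0.0337]
ee_rot: [[0.999, -0.035, 0.0], [-0.035, -0.999, -0.0], [0.0, 0.0, -1.0]]
wrist_force: [-2.7, 2.0, 8.4]
gripper_width: 0.5
gripper_force: 30.0
```

Emit:
servo_tool(
  commands=[
    [[0.38,0,0,-0.5,0,0,0],[0.38,0,0,-0.5,0,0,0],[0.38,0,0,-0.5,0,0,0],[0.38,0,0,-0.5,0,0,0],[0.38,0,0,-0.5,0,0,0]],
  ],
)

```text
time_s: 8.8
tcp_pos: [0.4694, -0.2236, 0.033]
ee_rot: [[0.999, -0.035, -0.0], [-0.035, -0.999, 0.0], [-0.0, -0.0, -1.0]]
wrist_force: [-0.3, -0.2, 0.0]
gripper_width: 0.619
gripper_force: 0.0
```

Emit:
servo_tool(
  commands=[
    [[0.38,0,0,-10,0,0,0],[0.38,0,0,-40,0,0,0],[0.3,0,0,-80,0,0,0],[0,-40,-20,-110,0,0,0],[0,-80,-52,-125,0,0,-0.02]],
  ],
)

```text
time_s: 9.3
tcp_pos: [0.3977, -0.1735, 0.1588]
ee_rot: [[1.0, -0.017, 0.005], [-0.017, -1.0, -0.001], [0.005, 0.001, -1.0]]
wrist_force: [0.2, 2.5, 0.5]
gripper_width: 0.796
gripper_force: 0.0
```

Run:
```python
from h import *
c=r.capture("wrist");np.savez("w4.npz",**c);s=r.sense();print(s["tcp_pos"],s["ee_rot"].round(3).tolist())
cv2.imwrite("pics/w4.png",cv2.resize(c["pixels"][30:180,230:400,::-1],None,fx=4,fy=4,interpolation=cv2.INTER_CUBIC))
```

```text
[ 0.39022665 -0.17042309  0.15938212] [[1.0, -0.015, 0.002], [-0.015, -1.0, 0.002], [0.002, -0.002, -1.0]]
```

View pics/w4.png

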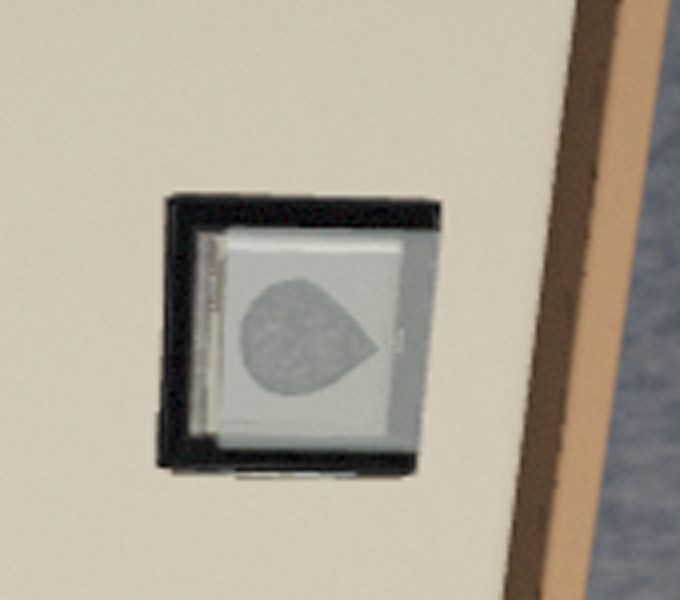

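The largest box sits upright and flat in its tray, square with the walls. Now the second box.

Emit:
servo_tool(
  commands=[
    [[0,-5,-48,0,0,0,-0.015],[0,-10,-96,0,0,0,-0.015],[0,-15,-144,0,0,0,-0.015],[0,-20,-192,0,0,0,-0.015],[0,-25,-240,0,0,0,-0.015]],
  ],
)

```text
time_s: 9.85
tcp_pos: [0.3747, 0.069, 0.157]
ee_rot: [[1.0, -0.0, 0.002], [-0.0, -1.0, 0.001], [0.002, -0.001, -1.0]]
wrist_force: [0.1, -0.1, -0.4]
gripper_width: 0.999
gripper_force: 0.0
```

Emit:
servo_tool(
  commands=[
    [[0,-4,-48,0,0,0,0],[0,-8,-96,0,0,0,0],[0,-12,-144,0,0,0,0],[0,-15,-192,0,0,0,0],[0,-18,-212,0,0,0,0]],
  ],
)

```text
time_s: 10.35
tcp_pos: [0.3574, 0.2834, 0.157]
ee_rot: [[1.0, 0.003, 0.002], [0.003, -1.0, 0.002], [0.002, -0.002, -1.0]]
wrist_force: [0.2, -0.9, -0.1]
gripper_width: 0.997
gripper_force: 0.0
```

Run:
```python
from h import *
c=r.capture("wrist");np.savez("w5.npz",**c);s=r.sense();print(s["tcp_pos"],s["ee_rot"].round(3).tolist(),s["joint_velocities"].round(1),-c["R"].T@c["t"])
u=proj(c,(.4245,.2835,.026));u3=proj(c,(.4544,.391,.026));print(u,u3)
cv2.imwrite("pics/w5.png",cv2.resize(c["pixels"][40:180,60:330,::-1],None,fx=2.9,fy=2.9,interpolation=cv2.INTER_CUBIC))
o,m=boxes(c,[(u,.026),(u3,.026)],4,145);print(o)
```

```text
[0.35755115 0.28448986 0.15692074] [[1.0, 0.004, 0.002], [0.004, -1.0, 0.003], [0.002, -0.003, -1.0]] [-3.  -1.6 -2.6 -0.1 -0.5  3.5] [0.43643523 0.28274902 0.30922029]
[252.85117964 120.40921278] [130.72493373  84.96634039]
[[424.1 284.8  37.2  35.4  66. ]
 [454.1 391.7  24.7  28.8  88.3]]
```

View pics/w5.png

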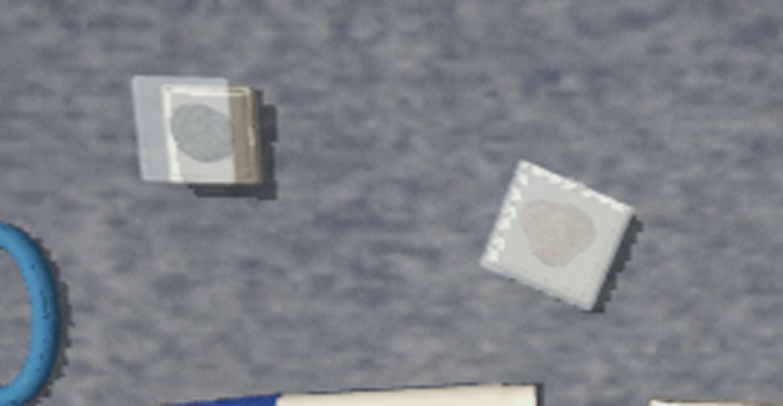

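The crop shows the second box's lid with corners (521,160), (635,208), (590,311), (481,263), and the third box's lid spanning (134,76) to (235,184).

Run:
```python
from h import *
c=dict(np.load("w5.npz"));f=lambda q:[(60+x/2.9,40+y/2.9) for x,y in q]
P,W,l,a=quad(c,f([(521,160),(635,208),(590,311),(481,263)]),.026);print(P,W,l,a)
print(goto(W[0]/1e3,W[1]/1e3,.0225,-24.5)[:2])
```

```text
[[239.4, 94.3], [277.8, 111.3], [263.1, 146.8], [225.4, 130.7]] [423.8 284.8] [37.3 34.3 37.7 34.3] [-112.7  158.    67.3  -22.6]
(array([ 65.92973635,   0.33840809, 134.57747624]), array([-0.00327072, -0.00173627,  0.43170798]))
```

Emit:
servo_tool(
  commands=[
    [[0,22,0,17,0,0,0.08],[0,44,0,34,0,0,0.16],[0,66,0,51,0,0,0.24],[0,66,0,68,0,0,0.32],[0,66,0,85,0,0,0.4]],
  ],
)

```text
time_s: 10.9
tcp_pos: [0.4239, 0.2787, 0.0708]
ee_rot: [[0.919, -0.394, 0.0], [-0.394, -0.919, 0.0], [0.0, -0.0, -1.0]]
wrist_force: [-0.2, -0.7, 0.0]
gripper_width: 1.0
gripper_force: 0.0
```

Run:
```python
from h import *
print(goto(.4238,.2848,.0230,-22.7)[:2])
```

```text
(array([-2.4899395 , -5.50913922, 47.75649983]), array([-2.51931873e-04, -6.37571930e-05, -8.86117340e-03]))
```

Emit:
servo_tool(
  commands=[
    [[0,-1,-3,20,0,0,0],[0,-1,-3,20,0,0,0],[0.1,-1,-3,20,0,0,0],[0.2,-1,-3,20,0,0,0],[0.2,-1,-3,20,0,0,0]],
  ],
)

```text
time_s: 11.4
tcp_pos: [0.4239, 0.2828, 0.0523]
ee_rot: [[0.921, -0.39, 0.002], [-0.39, -0.921, 0.002], [0.001, -0.002, -1.0]]
wrist_force: [0.5, 0.1, 0.8]
gripper_width: 0.839
gripper_force: 0.0
```

Run:
```python
from h import *
c=r.capture("wrist");s=r.sense()
print(-c["R"].T@c["t"],s["tcp_pos"],s["ee_rot"].T@(-c["R"].T@c["t"]-s["tcp_pos"]),s["joint_velocities"].round(1))
print(goto(.4238,.2848,.0230,-22.7)[:2])
cv2.imwrite("pics/w6.png",c["pixels"][100:,:,::-1])
```

```text
[0.49688811 0.25135713 0.20438785] [0.42388772 0.28277734 0.05213065] [ 0.07956876  0.00019493 -0.15220813] [ 0.1  0.1 -0.2 -0.1  0.1  0. ]
(array([-0.88709609, -1.77139906, 29.13363316]), array([-0.00196349, -0.00062952, -0.00403939]))
```

View pics/w6.png

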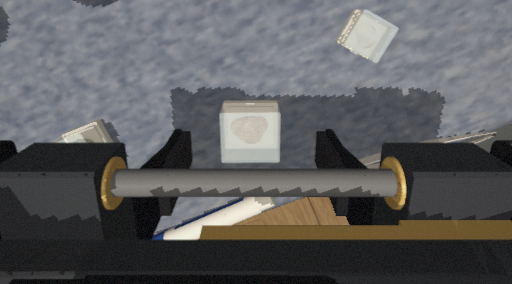

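The box is centred between the open fingers (lid at about (250,132), fingers at 190 and 316), with its neighbours clear. Now I descend and grip.

Emit:
servo_tool(
  commands=[
    [[0.2,-1,-2,10,0,0,0],[0.2,-1,-2,20,0,0,0],[0.2,-1,-2,29,0,0,0],[0.2,-1,-2,29,0,0,0],[0.4,-1,-2,29,0,0,0]],
  ],
)

```text
time_s: 11.95
tcp_pos: [0.4232, 0.2844, 0.0214]
ee_rot: [[0.921, -0.39, -0.001], [-0.39, -0.921, -0.001], [-0.0, 0.001, -1.0]]
wrist_force: [0.7, -0.5, 0.4]
gripper_width: 0.761
gripper_force: 0.0
```

Emit:
servo_tool(
  commands=[
    [[1,0,0,0,0,0,0],[1,0,0,0,0,0,0],[1,0,0,0,0,0,0],[1,0,0,0,0,0,0],[1,0,0,0,0,0,0]],
  ],
)

```text
time_s: 12.45
tcp_pos: [0.4235, 0.2848, 0.0223]
ee_rot: [[0.921, -0.39, 0.0], [-0.39, -0.921, 0.0], [0.0, -0.001, -1.0]]
wrist_force: [-0.6, 0.4, 0.8]
gripper_width: 0.436
gripper_force: 30.0
```

Emit:
servo_tool(
  commands=[
    [[1,0,0,0,0,0,0],[1,0,0,0,0,0,0],[1,0,0,0,0,0,0],[1,0,0,-2,0,0,0],[1,0,0,-5,0,0,0]],
  ],
)

```text
time_s: 12.95
tcp_pos: [0.4231, 0.2843, 0.0268]
ee_rot: [[0.921, -0.39, -0.001], [-0.39, -0.921, -0.001], [-0.0, 0.001, -1.0]]
wrist_force: [0.8, 0.2, -0.2]
gripper_width: 0.441
gripper_force: 30.0
```

Emit:
servo_tool(
  commands=[
    [[1,0,0,-35,0,0,-0.08],[1,27,41,-60,0,0,-0.16],[1,54,82,-95,0,0,-0.24],[1,82,124,-95,0,0,-0.32],[1,110,167,-95,0,0,-0.4]],
  ],
)

```text
time_s: 13.45
tcp_pos: [0.4577, 0.1016, 0.1234]
ee_rot: [[1.0, 0.004, 0.003], [0.004, -1.0, 0.002], [0.003, -0.002, -1.0]]
wrist_force: [1.4, 0.2, -0.7]
gripper_width: 0.441
gripper_force: 30.0
```

Emit:
servo_tool(
  commands=[
    [[1,7,40,0,0,0,0],[1,14,80,0,0,0,0],[1,22,118,0,0,0,0],[1,22,118,20,0,0,0],[1,22,118,45,0,0,0]],
  ],
)

```text
time_s: 13.95
tcp_pos: [0.4798, -0.0166, 0.0771]
ee_rot: [[1.0, -0.003, 0.003], [-0.003, -1.0, 0.001], [0.003, -0.001, -1.0]]
wrist_force: [0.6, 0.4, -0.6]
gripper_width: 0.444
gripper_force: 30.0
```

Emit:
servo_tool(
  commands=[
    [[1,0,0,0,0,0,0],[1,0,0,0,0,0,0],[1,0,0,0,0,0,0],[1,0,0,0,0,0,0],[1,0,0,0,0,0,0]],
  ],
)

```text
time_s: 14.45
tcp_pos: [0.4794, -0.015, 0.0775]
ee_rot: [[1.0, 0.0, 0.002], [0.0, -1.0, 0.0], [0.002, -0.0, -1.0]]
wrist_force: [-1.0, 0.2, 0.1]
gripper_width: 0.443
gripper_force: 30.0
```

Run:
```python
from h import *
print(goto(.4810,-.0310,.0350,0)[:2])
```

```text
(array([ 1.50496362, 16.01348782, 42.51605681]), array([-0.00049804, -0.00180342,  0.00026001]))
```

Emit:
servo_tool(
  commands=[
    [[1,-40,16,-20,0,0,0],[1,-80,16,-40,0,0,0],[1,-80,16,-40,0,0,0],[1,-80,16,-40,0,0,0],[1,-80,16,-40,0,0,0]],
  ],
)

```text
time_s: 14.95
tcp_pos: [0.3998, -0.031, 0.117]
ee_rot: [[1.0, 0.0, 0.002], [0.0, -1.0, 0.0], [0.002, -0.0, -1.0]]
wrist_force: [0.1, -0.4, -0.5]
gripper_width: 0.441
gripper_force: 30.0
```

Run:
```python
from h import *
c=r.capture("wrist");np.savez("w7.npz",**c)
for n,X in(("S",(.481,-.031,.009)),("T",(.4742,-.1245,.009))): 
    u=proj(c,X);print(n,u,*floor(c,u,.009))
print(goto(.4810,-.0310,.0400,0)[:2])
```

```text
S [252.41041139 103.97106396] [481.1 -30.9  40.1  40.5   0.5] [482.40546  -29.428858]
T [365.38964605 112.56363058] [ 474.  -124.9   31.1   32.2    0. ] [ 475.19717 -127.44712]
(array([81.1703555 , -0.10284167, 76.74133613]), array([-8.80538197e-05, -6.43512671e-04, -1.66365980e-04]))
```

Emit:
servo_tool(
  commands=[
    [[1,40,0,10,0,0,0],[1,81,0,30,0,0,0],[1,81,0,50,0,0,0],[1,81,0,62,0,0,0],[1,81,0,70,0,0,0]],
  ],
)

```text
time_s: 15.5
tcp_pos: [0.4799, -0.0316, 0.0444]
ee_rot: [[1.0, -0.001, -0.003], [-0.001, -1.0, -0.001], [-0.003, 0.001, -1.0]]
wrist_force: [-0.5, -0.4, -0.8]
gripper_width: 0.44
gripper_force: 30.0
```

Emit:
servo_tool(
  commands=[
    [[1,0,0,4,0,0,0],[1,0,0,8,0,0,0],[1,0,0,11,0,0,0],[1,0,0,13,0,0,0],[1,0,0,13,0,0,0]],
  ],
)

```text
time_s: 16.0
tcp_pos: [0.48, -0.0314, 0.0338]
ee_rot: [[1.0, -0.0, 0.0], [-0.0, -1.0, 0.0], [0.0, -0.0, -1.0]]
wrist_force: [-0.6, 0.3, -0.3]
gripper_width: 0.441
gripper_force: 30.0
```

Emit:
servo_tool(
  commands=[
    [[1,1,0,0.5,0,0,0],[1,1,0,1,0,0,0],[1,1,0,1.5,0,0,0],[1,1,0,2,0,0,0],[1,1,0,2,0,0,0]],
  ],
)

```text
time_s: 16.5
tcp_pos: [0.4808, -0.0314, 0.0316]
ee_rot: [[1.0, -0.0, -0.0], [-0.0, -1.0, -0.0], [-0.0, 0.0, -1.0]]
wrist_force: [-0.5, -0.6, -0.5]
gripper_width: 0.44
gripper_force: 30.0
```

Emit:
servo_tool(
  commands=[
    [[1,0,0,0.4,0,0,0],[1,0,0,0.8,0,0,0],[1,0,0,1,0,0,0],[1,0,0,1,0,0,0],[1,0,0,1,0,0,0]],
  ],
)

```text
time_s: 17.0
tcp_pos: [0.481, -0.0314, 0.0313]
ee_rot: [[1.0, -0.0, 0.0], [-0.0, -1.0, -0.0], [0.0, 0.0, -1.0]]
wrist_force: [-2.3, -0.0, 5.5]
gripper_width: 0.443
gripper_force: 30.0
```

Emit:
servo_tool(
  commands=[
    [[0.44,0,0,-0.5,0,0,0],[0.44,0,0,-0.5,0,0,0],[0.44,0,0,-0.5,0,0,0],[0.44,0,0,-0.5,0,0,0],[0.44,0,0,-0.5,0,0,0]],
  ],
)

```text
time_s: 17.5
tcp_pos: [0.4809, -0.0314, 0.031]
ee_rot: [[1.0, -0.0, -0.0], [-0.0, -1.0, -0.0], [-0.0, 0.0, -1.0]]
wrist_force: [-0.2, -0.3, -0.5]
gripper_width: 0.562
gripper_force: 0.0
```

Emit:
servo_tool(
  commands=[
    [[0.44,0,0,-10,0,0,0],[0.44,0,0,-40,0,0,0],[0.4,-10,-10,-80,0,0,0],[0.2,-45,-30,-110,0,0,0],[0.2,-80,-60,-126,0,0,0]],
  ],
)

```text
time_s: 18.0
tcp_pos: [0.4016, 0.0291, 0.16]
ee_rot: [[1.0, -0.003, 0.005], [-0.003, -1.0, 0.002], [0.005, -0.002, -1.0]]
wrist_force: [-0.4, 1.6, -0.3]
gripper_width: 0.701
gripper_force: 0.0
```

Run:
```python
from h import *
c=r.capture("wrist");np.savez("w8.npz",**c);s=r.sense();print(s["tcp_pos"])
u=proj(c,(.481,-.031,.02)).astype(int);print(u)
cv2.imwrite("pics/w8.png",cv2.resize(c["pixels"][max(0,u[1]-60):u[1]+60,u[0]-80:u[0]+80,::-1],None,fx=4,fy=4,interpolation=cv2.INTER_CUBIC))
```

```text
[0.39714639 0.03142119 0.16121222]
[317 106]
```

View pics/w8.png

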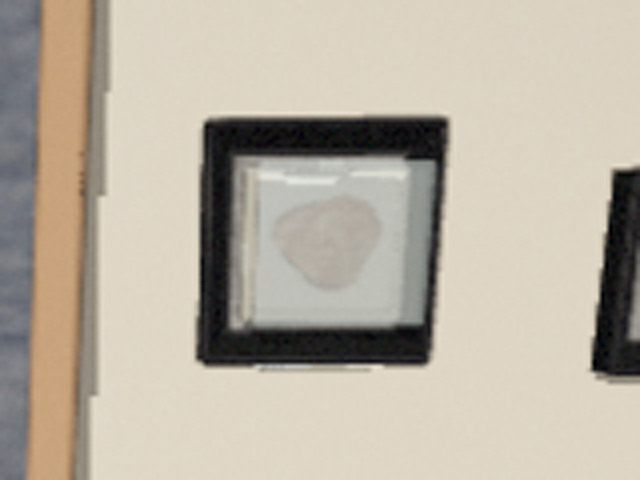

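The second box sits upright and flat in its tray. Next is the third box.

Emit:
servo_tool(
  commands=[
    [[0.2,-3,-48,0,0,0,0],[0.2,-6,-96,0,0,0,0],[0.2,-9,-144,0,0,0,0],[0.2,-12,-192,0,0,0,0],[0.2,-15,-240,0,0,0,0]],
  ],
)

```text
time_s: 18.55
tcp_pos: [0.3854, 0.2706, 0.1581]
ee_rot: [[1.0, 0.0, 0.001], [0.0, -1.0, 0.001], [0.001, -0.001, -1.0]]
wrist_force: [1.2, 0.1, -0.5]
gripper_width: 0.799
gripper_force: 0.0
```

Emit:
servo_tool(
  commands=[
    [[0.2,-3,-48,0,0,0,0],[0.2,-6,-96,0,0,0,0],[0.2,-8,-123,0,0,0,0],[0.2,-8,-123,0,0,0,0],[0.2,-8,-123,0,0,0,0]],
  ],
)

```text
time_s: 19.05
tcp_pos: [0.3776, 0.3915, 0.1571]
ee_rot: [[1.0, 0.0, -0.001], [0.0, -1.0, -0.001], [-0.001, 0.001, -1.0]]
wrist_force: [-0.1, -0.3, -0.8]
gripper_width: 0.798
gripper_force: 0.0
```

Run:
```python
from h import *
c=r.capture("wrist");np.savez("w9.npz",**c);print(-c["R"].T@c["t"])
u=proj(c,(.4545,.392,.026));print(u)
for th,v in((4,140),(4,145),(6,150),(8,155)):
  o,m=boxes(c,[(u,.026)],th,v);x,y,w,h,a=o[0];print(o)
  if w<40:
    q=cv2.boxPoints(((x,y),(29.5,29.5),a));P=[proj(c,(*p/1000,.026)) for p in q];print(*quad(c,P,.026))
```

```text
[0.45707088 0.39114137 0.30908261]
[251.83277042 108.80571566]
[[454.5 396.9  28.4  26.4   0. ]]
[[230.3, 125.7], [261.2, 125.7], [261.5, 91.5], [230.3, 91.2]] [454.5 397.4] [28.2 29.4 27.5 29.7] [-90.    0.   89.5 178.7]
[[454.5 396.9  28.4  26.4   0. ]]
[[230.3, 125.7], [261.2, 125.7], [261.5, 91.5], [230.3, 91.2]] [454.5 397.4] [28.2 29.4 27.5 29.7] [-90.    0.   89.5 178.7]
[[4.549e+02 3.974e+02 2.930e+01 2.720e+01 4.000e-01]]
[[230.4, 125.1], [261.0, 125.8], [262.1, 91.6], [230.2, 91.1]] [454.6 397.3] [27.8 29.5 28.2 29.3] [-91.2  -1.4  89.2 179.2]
[[455.  397.3  29.3  27.2   0. ]]
[[230.3, 125.6], [261.3, 125.6], [261.5, 91.4], [230.3, 91.1]] [454.6 397.4] [28.3 29.4 27.6 29.7] [-9.000e+01  1.000e-01  8.940e+01  1.787e+02]
```

Emit:
servo_tool(
  commands=[
    [[0.2,26,-2,20,0,0,0],[0.2,52,-4,40,0,0,0],[0.2,77,-6,60,0,0,0],[0.2,77,-6,80,0,0,0],[0.2,77,-6,90,0,0,0]],
  ],
)

```text
time_s: 19.6
tcp_pos: [0.455, 0.3949, 0.0654]
ee_rot: [[1.0, -0.003, -0.002], [-0.003, -1.0, -0.003], [-0.002, 0.003, -1.0]]
wrist_force: [-0.7, -1.1, 0.2]
gripper_width: 0.8
gripper_force: 0.0
```

Emit:
servo_tool(
  commands=[
    [[0.25,0,0,8,0,0,0],[0.3,0,0,15,0,0,0],[0.3,0,0,15,0,0,0],[0.3,0,0,15,0,0,0],[0.3,0,0,15,0,0,0]],
  ],
)

```text
time_s: 20.1
tcp_pos: [0.4552, 0.3982, 0.0531]
ee_rot: [[1.0, 0.0, 0.001], [0.0, -1.0, 0.001], [0.001, -0.001, -1.0]]
wrist_force: [-0.3, 0.1, 0.1]
gripper_width: 0.701
gripper_force: 0.0
```

Run:
```python
from h import *
print(goto(.4546,.3974,.0230,-0.4)[:2])
```

```text
(array([-0.62330067,  0.79923091, 30.05682071]), array([-0.0013333 , -0.00105177,  0.0071802 ]))
```

Emit:
servo_tool(
  commands=[
    [[0.3,-0.5,1,10,0,0,0.007],[0.3,-0.5,1,20,0,0,0.007],[0.3,-0.5,1,30,0,0,0.007],[0.3,-0.5,1,30,0,0,0.007],[0.4,-0.5,1,30,0,0,0.007]],
  ],
)

```text
time_s: 20.6
tcp_pos: [0.4545, 0.3964, 0.0214]
ee_rot: [[1.0, -0.007, -0.001], [-0.007, -1.0, -0.001], [-0.001, 0.001, -1.0]]
wrist_force: [-0.1, 0.2, 1.0]
gripper_width: 0.663
gripper_force: 0.0
```

Emit:
servo_tool(
  commands=[
    [[1,0,0,0,0,0,0],[1,0,0,0,0,0,0],[1,0,0,0,0,0,0],[1,0,0,0,0,0,0],[1,0,0,0,0,0,0]],
  ],
)

```text
time_s: 21.1
tcp_pos: [0.4547, 0.3968, 0.0224]
ee_rot: [[1.0, -0.007, 0.0], [-0.007, -1.0, 0.001], [0.0, -0.001, -1.0]]
wrist_force: [-0.2, 0.0, 0.6]
gripper_width: 0.319
gripper_force: 30.0
```

Emit:
servo_tool(
  commands=[
    [[1,0,0,0,0,0,0],[1,0,0,0,0,0,0],[1,0,0,0,0,0,0],[1,0,0,0,0,0,0],[1,0,0,0,0,0,0]],
  ],
)

```text
time_s: 21.6
tcp_pos: [0.4547, 0.3968, 0.0224]
ee_rot: [[1.0, -0.007, 0.0], [-0.007, -1.0, 0.0], [0.0, -0.0, -1.0]]
wrist_force: [-1.0, 0.8, 3.7]
gripper_width: 0.326
gripper_force: 30.0
```

Emit:
servo_tool(
  commands=[
    [[1,0,0,-40,0,0,-0.007],[1,2,30,-75,0,0,-0.007],[1,4,76,-98,0,0,-0.007],[1,6,124,-98,0,0,-0.007],[1,8,172,-98,0,0,-0.007]],
  ],
)

```text
time_s: 22.1
tcp_pos: [0.4609, 0.223, 0.1207]
ee_rot: [[1.0, 0.0, 0.001], [0.0, -1.0, 0.001], [0.001, -0.001, -1.0]]
wrist_force: [1.0, -0.4, -0.9]
gripper_width: 0.322
gripper_force: 30.0
```

Emit:
servo_tool(
  commands=[
    [[1,2,48,0,0,0,0],[1,4,96,0,0,0,0],[1,6,144,0,0,0,0],[1,8,192,0,0,0,0],[1,10,240,0,0,0,0]],
  ],
)

```text
time_s: 22.6
tcp_pos: [0.4705, -0.0174, 0.1199]
ee_rot: [[1.0, -0.0, -0.0], [-0.0, -1.0, -0.0], [-0.0, 0.0, -1.0]]
wrist_force: [0.5, 0.8, -0.5]
gripper_width: 0.323
gripper_force: 30.0
```

Emit:
servo_tool(
  commands=[
    [[1,1,40,0,0,0,0],[1,2,80,0,0,0,0],[1,2,107,0,0,0,0],[1,2,107,20,0,0,0],[1,2,107,50,0,0,0]],
  ],
)

```text
time_s: 23.1
tcp_pos: [0.4742, -0.1236, 0.0707]
ee_rot: [[1.0, -0.003, 0.004], [-0.003, -1.0, 0.0], [0.004, -0.0, -1.0]]
wrist_force: [0.8, 1.2, -0.5]
gripper_width: 0.32
gripper_force: 30.0
```

Emit:
servo_tool(
  commands=[
    [[1,0,0,0,0,0,0],[1,0,0,0,0,0,0],[1,0,0,0,0,0,0],[1,0,0,0,0,0,0],[1,0,0,0,0,0,0]],
  ],
)

```text
time_s: 23.6
tcp_pos: [0.4738, -0.1222, 0.0711]
ee_rot: [[1.0, 0.0, 0.002], [0.0, -1.0, 0.0], [0.002, -0.0, -1.0]]
wrist_force: [-0.3, -0.2, -0.5]
gripper_width: 0.32
gripper_force: 30.0
```

Run:
```python
from h import *
print(goto(.4741,-.1247,.0340,0)[:2])
```

```text
(array([ 0.22848426,  2.46975244, 37.12103214]), array([-8.87534521e-05, -2.08720346e-03,  1.31881090e-04]))
```

Emit:
servo_tool(
  commands=[
    [[1,0,2.5,10,0,0,0],[1,0,2.5,20,0,0,0],[1,0,2.5,30,0,0,0],[1,0,2.5,35,0,0,0],[1,0,2.5,37,0,0,0]],
  ],
)

```text
time_s: 24.1
tcp_pos: [0.4725, -0.125, 0.032]
ee_rot: [[1.0, -0.0, -0.002], [-0.0, -1.0, -0.0], [-0.002, 0.0, -1.0]]
wrist_force: [-0.6, 0.1, 0.6]
gripper_width: 0.324
gripper_force: 30.0
```

Emit:
servo_tool(
  commands=[
    [[1,0,0,0.5,0,0,0],[1,0,0,1,0,0,0],[1,0,0,1.5,0,0,0],[1,0,0,2,0,0,0],[1,0,0,2,0,0,0]],
  ],
)

```text
time_s: 24.6
tcp_pos: [0.4734, -0.125, 0.0314]
ee_rot: [[1.0, -0.0, 0.001], [-0.0, -1.0, -0.0], [0.001, 0.0, -1.0]]
wrist_force: [-0.9, 0.6, 0.2]
gripper_width: 0.324
gripper_force: 30.0
```

Emit:
servo_tool(
  commands=[
    [[1,0,0,0.4,0,0,0],[1,0,0,0.8,0,0,0],[1,0,0,1,0,0,0],[1,0,0,1,0,0,0],[1,0,0,1,0,0,0]],
  ],
)

```text
time_s: 25.1
tcp_pos: [0.4734, -0.125, 0.0313]
ee_rot: [[1.0, 0.0, 0.001], [0.0, -1.0, -0.0], [0.001, 0.0, -1.0]]
wrist_force: [-2.8, 1.8, 8.9]
gripper_width: 0.327
gripper_force: 30.0
```

Emit:
servo_tool(
  commands=[
    [[0.56,0,0,-0.5,0,0,0],[0.56,0,0,-0.5,0,0,0],[0.56,0,0,-0.5,0,0,0],[0.56,0,0,-0.5,0,0,0],[0.56,0,0,-0.5,0,0,0]],
  ],
)

```text
time_s: 25.6
tcp_pos: [0.473, -0.125, 0.0304]
ee_rot: [[1.0, -0.0, -0.0], [-0.0, -1.0, -0.0], [-0.0, 0.0, -1.0]]
wrist_force: [0.2, -0.1, -1.2]
gripper_width: 0.437
gripper_force: 0.0
```

Emit:
servo_tool(
  commands=[
    [[0.56,0,0,-10,0,0,0],[0.56,0,0,-40,0,0,0],[0.5,-10,-20,-80,0,0,0],[0.4,-40,-50,-110,0,0,0],[0.4,-70,-85,-126,0,0,0]],
  ],
)

```text
time_s: 26.1
tcp_pos: [0.4045, -0.0398, 0.1592]
ee_rot: [[1.0, -0.002, 0.005], [-0.002, -1.0, 0.001], [0.005, -0.001, -1.0]]
wrist_force: [0.6, 1.9, 0.2]
gripper_width: 0.574
gripper_force: 0.0
```

Emit:
servo_tool(
  commands=[
    [[0.4,-7,-48,0,0,0,0],[0.4,-14,-96,0,0,0,0],[0.4,-21,-144,0,0,0,0],[0.4,-28,-192,0,0,0,0],[0.4,-28,-232,0,0,0,0]],
  ],
)

```text
time_s: 26.6
tcp_pos: [0.3747, 0.1938, 0.1575]
ee_rot: [[1.0, 0.002, 0.001], [0.002, -1.0, 0.001], [0.001, -0.001, -1.0]]
wrist_force: [0.8, 0.2, -0.7]
gripper_width: 0.598
gripper_force: 0.0
```

Emit:
servo_tool(
  commands=[
    [[0.4,0,0,0,0,0,0],[0.4,0,0,0,0,0,0],[0.4,0,0,0,0,0,0],[0.4,0,0,0,0,0,0],[0.4,0,0,0,0,0,0]],
  ],
)

```text
time_s: 27.1
tcp_pos: [0.3758, 0.1906, 0.1565]
ee_rot: [[1.0, -0.002, 0.0], [-0.002, -1.0, -0.0], [0.0, 0.0, -1.0]]
wrist_force: [-0.2, 0.5, -0.6]
gripper_width: 0.602
gripper_force: 0.0
```

Run:
```python
from h import *
c=r.capture("wrist");np.savez("w10.npz",**c);print(-c["R"].T@c["t"])
u=proj(c,(.4540,.193,.021));print(u)
for th,v in((4,140),(6,150),(8,155)):
  o,m=boxes(c,[(u,.021)],th,v);x,y,w,h,a=o[0];print(o)
  if w<40:
    q=cv2.boxPoints(((x,y),(25,25),a));P=[proj(c,(*p/1000,.021)) for p in q];print(*quad(c,P,.021))
print(goto(.4540,.193,.0780,0)[:2])
```

```text
[0.45513697 0.18991931 0.30855315]
[249.6483953  107.33030055]
[[454.  193.8  23.2  24.1  39.6]]
[[246.8, 126.0], [266.7, 109.1], [250.1, 87.9], [230.1, 105.5]] [454.  194.1] [23.6 23.7 23.7 23.7] [ -50.4   39.6  129.6 -140.4]
[[454.  194.1  23.2  23.9  40.1]]
[[246.9, 126.5], [267.2, 108.9], [249.5, 87.9], [230.2, 105.3]] [454.  194.1] [24.3 24.1 23.1 24.1] [ -49.9   41.4  130.1 -141.3]
[[454.2 194.3  23.7  24.   40.1]]
[[246.9, 126.1], [266.4, 109.1], [250.1, 87.6], [230.2, 105.5]] [454.1 194.1] [23.4 23.7 23.7 23.7] [ -49.9   38.6  130.1 -140.6]
(array([78.20125636, -2.41966618, 78.48511165]), array([-2.24971399e-05, -7.54094517e-06, -1.93869648e-03]))
```

Emit:
servo_tool(
  commands=[
    [[0.4,26,-1,20,0,0,-0.14],[0.4,52,-2,40,0,0,-0.28],[0.4,78,-3,60,0,0,-0.42],[0.4,78,-3.5,80,0,0,-0.56],[0.4,78,-3.5,95,0,0,-0.7]],
  ],
)

```text
time_s: 27.65
tcp_pos: [0.4541, 0.1941, 0.0599]
ee_rot: [[0.763, 0.647, -0.001], [0.647, -0.763, -0.001], [-0.002, -0.0, -1.0]]
wrist_force: [-0.5, 0.5, -0.1]
gripper_width: 0.605
gripper_force: 0.0
```

Emit:
servo_tool(
  commands=[
    [[0.4,0,0,0,0,0,0],[0.4,0,0,0,0,0,0],[0.4,0,0,0,0,0,0],[0.4,0,0,0,0,0,0],[0.4,0,0,0,0,0,0]],
  ],
)

```text
time_s: 28.15
tcp_pos: [0.454, 0.1954, 0.0622]
ee_rot: [[0.765, 0.644, 0.001], [0.644, -0.765, 0.001], [0.002, -0.0, -1.0]]
wrist_force: [0.7, -0.6, -0.3]
gripper_width: 0.601
gripper_force: 0.0
```

Run:
```python
from h import *
print(goto(.4540,.1941,.0225,40)[:2])
```

```text
(array([-0.86836316,  1.00644943, 39.73994607]), array([-2.71669645e-05, -1.76778754e-03,  9.79286412e-04]))
```

Emit:
servo_tool(
  commands=[
    [[0.4,-1,1,12,0,0,0],[0.4,-1,1,25,0,0,0],[0.4,-1,1,35,0,0,0],[0.4,-1,1,40,0,0,0],[0.4,-1,1,40,0,0,0]],
  ],
)

```text
time_s: 28.65
tcp_pos: [0.4533, 0.1934, 0.0209]
ee_rot: [[0.765, 0.644, -0.001], [0.644, -0.765, -0.001], [-0.001, 0.0, -1.0]]
wrist_force: [-0.8, 0.9, 0.2]
gripper_width: 0.603
gripper_force: 0.0
```

Emit:
servo_tool(
  commands=[
    [[0.5,0,0,0,0,0,0],[1,0,0,0,0,0,0],[1,0,0,0,0,0,0],[1,0,0,0,0,0,0],[1,0,0,0,0,0,0]],
  ],
)

```text
time_s: 29.15
tcp_pos: [0.4537, 0.1937, 0.0217]
ee_rot: [[0.765, 0.644, 0.0], [0.644, -0.765, 0.0], [0.001, 0.0, -1.0]]
wrist_force: [-0.8, -0.4, 0.3]
gripper_width: 0.27
gripper_force: 30.0
```

Emit:
servo_tool(
  commands=[
    [[1,0,0,0,0,0,0],[1,0,0,0,0,0,0],[1,0,0,0,0,0,0],[1,0,0,0,0,0,0],[1,0,0,0,0,0,0]],
  ],
)

```text
time_s: 29.65
tcp_pos: [0.4537, 0.1938, 0.0216]
ee_rot: [[0.765, 0.644, 0.0], [0.644, -0.765, 0.0], [0.0, 0.0, -1.0]]
wrist_force: [-0.6, -0.6, 4.5]
gripper_width: 0.271
gripper_force: 30.0
```

Emit:
servo_tool(
  commands=[
    [[1,0,0,-40,0,0,0.12],[1,-15,24,-75,0,0,0.26],[1,-40,62,-105,0,0,0.4],[1,-66,103,-134,0,0,0.55],[1,-92,144,-134,0,0,0.7]],
  ],
)

```text
time_s: 30.15
tcp_pos: [0.4766, 0.032, 0.1576]
ee_rot: [[1.0, -0.004, 0.007], [-0.004, -1.0, 0.002], [0.007, -0.002, -1.0]]
wrist_force: [1.9, 0.6, -0.2]
gripper_width: 0.272
gripper_force: 30.0
```

Emit:
servo_tool(
  commands=[
    [[1,7,48,0,0,0,0],[1,14,96,0,0,0,0],[1,21,144,0,0,0,0],[1,28,192,0,0,0,0],[1,35,240,0,0,0,0]],
  ],
)

```text
time_s: 30.65
tcp_pos: [0.5094, -0.2095, 0.1541]
ee_rot: [[1.0, -0.001, -0.001], [-0.001, -1.0, 0.0], [-0.001, -0.0, -1.0]]
wrist_force: [1.6, 0.3, 0.3]
gripper_width: 0.271
gripper_force: 30.0
```

Emit:
servo_tool(
  commands=[
    [[1,0,22,0,0,0,0],[1,0,22,0,0,0,0],[1,0,22,0,0,0,0],[1,0,22,0,0,0,0],[1,0,22,0,0,0,0]],
  ],
)

```text
time_s: 31.15
tcp_pos: [0.5097, -0.2285, 0.1547]
ee_rot: [[1.0, 0.001, -0.0], [0.001, -1.0, 0.0], [-0.0, -0.0, -1.0]]
wrist_force: [-0.2, -0.1, -0.4]
gripper_width: 0.269
gripper_force: 30.0
```

Run:
```python
from h import *
c=r.capture("wrist");np.savez("w11.npz",**c);print(-c["R"].T@c["t"])
u=proj(c,(.591,-.2375,.009));print(u,*floor(c,u,.009))
q=cv2.boxPoints(((591.,-237.5),(41.5,41.5),2.));print(*quad(c,[proj(c,(*p/1000,.018)) for p in q],.018))
print(goto(.591,-.2375,.0340,0)[:2])
```

```text
[ 0.58911469 -0.22890181  0.3066797 ]
[262.23195785 103.92838493] [ 593.7 -237.5   27.    26.3   80.4] [ 594.13007 -237.86731]
[[236.8, 120.2], [281.1, 128.1], [290.5, 77.8], [243.2, 76.3]] [ 593.4 -237.8] [41.8 44.3 42.1 38.3] [-99.8  -9.3  88.4 170.6]
(array([ 81.14404514,   9.10345411, 120.73736516]), array([-6.46443083e-05, -1.47219894e-04,  1.37471579e-03]))
```

The smallest tray's floor is at (593.7, −237.5) mm with yaw about −9.5°.

Emit:
servo_tool(
  commands=[
    [[1,28,3,20,0,0,0.06],[1,56,6,40,0,0,0.12],[1,84,9,60,0,0,0.168],[1,84,9,75,0,0,0.168],[1,84,9,85,0,0,0.168]],
  ],
)

```text
time_s: 31.7
tcp_pos: [0.5936, -0.2375, 0.0678]
ee_rot: [[0.986, -0.166, -0.002], [-0.166, -0.986, 0.001], [-0.002, -0.0, -1.0]]
wrist_force: [-0.6, -0.5, 0.2]
gripper_width: 0.27
gripper_force: 30.0
```

Emit:
servo_tool(
  commands=[
    [[1,0,0,0,0,0,0],[1,0,0,0,0,0,0],[1,0,0,0,0,0,0],[1,0,0,0,0,0,0],[1,0,0,0,0,0,0]],
  ],
)

```text
time_s: 32.2
tcp_pos: [0.5939, -0.2387, 0.0705]
ee_rot: [[0.986, -0.168, 0.002], [-0.168, -0.986, -0.0], [0.002, -0.0, -1.0]]
wrist_force: [-0.4, -0.3, 0.3]
gripper_width: 0.268
gripper_force: 30.0
```

Run:
```python
from h import *
print(goto(.5937,-.2375,.0330,-9.5)[:2])
```

```text
(array([-0.48623989, -1.1789503 , 37.53070193]), array([-4.14508837e-05, -1.55190528e-03, -2.65653512e-03]))
```

Emit:
servo_tool(
  commands=[
    [[1,-0.5,-1,10,0,0,0],[1,-0.5,-1,20,0,0,0],[1,-0.5,-1,30,0,0,0],[1,-0.5,-1,35,0,0,0],[1,-0.5,-1,37,0,0,0]],
  ],
)

```text
time_s: 32.7
tcp_pos: [0.5927, -0.2375, 0.0311]
ee_rot: [[0.986, -0.168, -0.002], [-0.168, -0.986, 0.0], [-0.002, 0.0, -1.0]]
wrist_force: [-0.3, -0.0, 0.3]
gripper_width: 0.269
gripper_force: 30.0
```

Emit:
servo_tool(
  commands=[
    [[1,0,0,0.4,0,0,0],[1,0,0,0.8,0,0,0],[1,0,0,1.2,0,0,0],[1,0,0,1.5,0,0,0],[1,0,0,1.5,0,0,0]],
  ],
)

```text
time_s: 33.2
tcp_pos: [0.5935, -0.2376, 0.0313]
ee_rot: [[0.986, -0.168, 0.0], [-0.168, -0.986, -0.0], [0.0, 0.0, -1.0]]
wrist_force: [0.9, -0.1, -0.8]
gripper_width: 0.27
gripper_force: 30.0
```

Emit:
servo_tool(
  commands=[
    [[1,0,0,0.4,0,0,0],[1,0,0,0.8,0,0,0],[1,0,0,1,0,0,0],[1,0,0,1,0,0,0],[1,0,0,1,0,0,0]],
  ],
)

```text
time_s: 33.7
tcp_pos: [0.5935, -0.2376, 0.0307]
ee_rot: [[0.986, -0.167, 0.0], [-0.167, -0.986, -0.0], [0.0, 0.0, -1.0]]
wrist_force: [-0.8, 1.5, 5.5]
gripper_width: 0.272
gripper_force: 30.0
```

Emit:
servo_tool(
  commands=[
    [[0.62,0,0,-0.5,0,0,0],[0.62,0,0,-0.5,0,0,0],[0.62,0,0,-0.5,0,0,0],[0.62,0,0,-0.5,0,0,0],[0.62,0,0,-0.5,0,0,0]],
  ],
)

```text
time_s: 34.2
tcp_pos: [0.5933, -0.2376, 0.0303]
ee_rot: [[0.986, -0.168, -0.0], [-0.168, -0.986, 0.0], [-0.0, 0.0, -1.0]]
wrist_force: [-0.7, -0.7, 0.3]
gripper_width: 0.377
gripper_force: 0.0
```

Emit:
servo_tool(
  commands=[
    [[0.62,0,0,-10,0,0,0],[0.62,0,0,-40,0,0,0],[0.62,0,0,-80,0,0,0],[0.4,-30,-20,-115,0,0,-0.08],[0.2,-70,-40,-145,0,0,-0.167]],
  ],
)

```text
time_s: 34.7
tcp_pos: [0.5348, -0.1884, 0.1759]
ee_rot: [[1.0, 0.001, 0.004], [0.001, -1.0, -0.001], [0.004, 0.001, -1.0]]
wrist_force: [1.1, 1.7, 0.5]
gripper_width: 0.487
gripper_force: 0.0
```

Emit:
servo_tool(
  commands=[
    [[0,-30,-20,-30,0,0,0],[0,-70,-40,-50,0,0,0],[0,-100,-60,-70,0,0,0],[0,-100,-60,-70,0,0,0],[0,-100,-60,-70,0,0,0]],
  ],
)

```text
time_s: 35.2
tcp_pos: [0.4339, -0.128, 0.245]
ee_rot: [[1.0, -0.0, 0.004], [-0.0, -1.0, 0.0], [0.004, -0.0, -1.0]]
wrist_force: [0.2, -0.0, -0.5]
gripper_width: 0.924
gripper_force: 0.0
```

Run:
```python
from h import *
c=r.capture("wrist");print(r.sense()["tcp_pos"])
cv2.imwrite("pics/w12.png",cv2.resize(c["pixels"][0:230,90:420,::-1],None,fx=2.4,fy=2.4,interpolation=cv2.INTER_CUBIC))
```

```text
[ 0.43416856 -0.12823741  0.24395299]
```

View pics/w12.png

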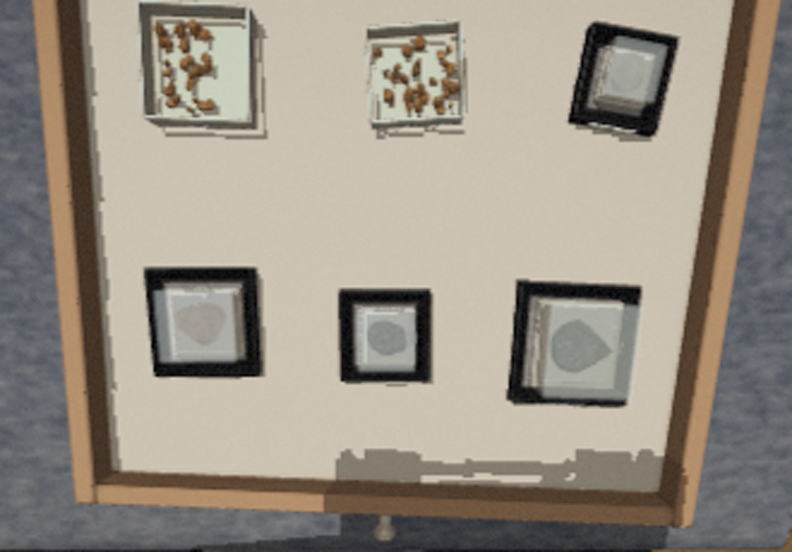

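All four boxes sit square in their trays: second (203,322), third (385,337), largest (575,343), smallest (625,78). Both card trays look undisturbed.

```bash
python3 -c "
from station import r
print(r.finish_job())"
```

```text
the job is handed in; nothing more can be done
None
```

All four specimen boxes are set down upright and flat in their matching trays (largest first, smallest last), the vial, card trays and stored boxes were left alone, and the job was handed in at about 35 s.

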